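# Reset an indexed holding fixture with its spring plunger and load a bushing

### The arm

A 7-joint arm with a two-finger parallel gripper is mounted at the origin on a cart in front of the work surface, level with it; the furniture and walls round the work are solid. World frame = base frame: x ahead of the robot, y to its left, z up, the work surface at z = 0. Lengths are in m, angles in rad, forces in N, time in s.
With the tool pointing down it reaches from about 0.425 to 0.875 m from the base axis. Payload 4.7 kg.
Tool frame: the origin (TCP) lies at the very end of the fingers, on their centre line; the grasp point (between the pads) lies 19 mm behind it; x points along the fingers, z is the direction in which the jaws open and shut, and the axes are right-handed (so a half turn about x gives the same grasp; the last joint's range is limited). The gripper opens to 87 mm and grips with 3 to 60 N. Pads are 19 mm wide; open, the fingers measure 117 mm over their backs; the gripper's body (75 mm by 190 mm) begins 51 mm behind the grasp point.
Start: joints at [1.282, 0.321, -0.07, 1.45, 0.023, 1.371, -0.057], TCP at [0.194, -0.62, 0.223] pointing down, gripper open.
Joint ranges: [-2.86, 2.86], [-0.3, 2.09], [-1.38, 1.24], [0.06, 2.45], [-1.56, 4.7], [0.09, 2.05], [-2.69, 2.69]. Speed limits (rad/s): [2.57, 2.57, 3.14, 3.14, 3.14, 3.14, 3.14].

### API

Orientations are given as a rotation vector (axis times angle).
In Python, from bench import * gives the robot as it stands.
- The arm moves only by the shell command python3 -m handwheel 'ROWS' [OPENING] [FORCE]. ROWS is JSON, a list of rows, each an object with "xyz": the shift along the world's x, y, z in cm, a list of three; "angular": the turn, a rotation vector about the world's x, y, z in degrees, a list of three. A call has 1 to 5 rows; each row shifts and turns the pose as measured when the row begins; what a row does not reach is not made up. A row lasts 1/12 s, in which the tool goes at most 41.7 mm and 7.16 degrees, less where a joint would pass 70% of its speed; a pose out of reach is approached as far as the arm can. A call with a gripper value outside its range is refused whole. OPENING is the finger opening in cm, from 0 to 8.7, set as the call begins (- or left out, the last holds). The fingers move at their own pace and stop on an object; FORCE is the grip in N (left out, the last holds). Time passes only in rows, so rows that do not move let the fingers close. It gives the time, the measured TCP pose, the force and the opening at its end, in the units of the state.
- get_state(): the state, without advancing time (a new reading comes with each control period).
- get_image(name): name is "scene" or "top"; returns a dict with "pixels" (384x512x3 uint8, blue, green, red), "K" (3x3 intrinsics, pixels), "cam_to_world" (4x4, takes a point from camera to world coordinates). Camera axes: x right, y down, z forward; pixel columns grow to the right and rows downward; lengths in m; the calibration is good to about 2 mm. A picture is of the moment at which its call begins. There is no depth.
- close_job(): hands the job in, once; it reports no verdict.
The state is a dict: "time": time; "joint_positions": joint angles; "qd": joint speeds; "joint_torque": joint torques, N m; "position": TCP position; "tool_rot": TCP orientation; "ft_force": force on the tool from outside, world axes, zero at the start; "torque": the same for the moment, N m; "grip_width": opening from 0.0 (shut) to 1.0 (fully open).
Only numpy, scipy, OpenCV 4.12 (cv2) and the standard library are available. Lean on these libraries where they do the work, as an engineer would, in place of code of your own. Each camera call takes 0.05 s, during which the arm holds its last target.

### The job

The fixture's sliding jaw is locked too close for the job. Pull its spring plunger up, slide the jaw back to the middle one of its three holes and let the pin drop fully home there; then set the bushing down upright in the nest between the two V jaws, without dropping it, and leave the other things on the bench alone.

Things in the scene. Friction and masses are not known exactly. Their poses are not given: they have to be found in the camera images.
- fixture: Fixed steel fixture, base plate 90 x 220 x 12 mm high. Origin: on the worktop under the nest's centre, z up; its +y runs along the rail from nest to plunger. Plate: y -60 to 160 mm, x -45 to 45. Fixed V jaw at the nest's -y side, apex at y = -41.8, mouth to +y, top at z = 42. Rail 26 mm wide, top at z = 30, y 37 to 159, with three 13 mm holes in its top at y = 50, 90 and 130.
- nest (a point): Where the bushing must stand: nest centre on top of the base plate, 12 mm above the worktop. With the jaw in the middle hole the two 90 degree V jaws (tops 42 mm above the worktop, 54 mm wide) enclose a diamond in which the 52 mm bushing has about 5 mm of play each way along the rail or across it.
- middle_hole (a point): Centre of the middle hole's mouth on the rail's top, on the fixture's y axis 90 mm from the nest.
- jaw (a joint): Sliding V jaw's place along the rail, m, growing away from the nest (fixture's +y): 0 = first hole (locked there at the start), 0.040 = middle hole, 0.080 = last hole; stops at -0.004 and 0.086. Aluminium block 54 x 56 mm, top 48 mm above the worktop, V jaw at its nest end; it carries the plunger. About 1.5 N of friction once the pin is clear.
- plunger (a joint): Lift of the spring plunger, m: 0 = pin fully down in a hole, 0.018 = up against its stop. The spring pushes down with 4.5 N (home) to 7 N (up). The 10 mm round-nosed pin reaches 12 mm below the rail's top when home, so the jaw slides freely from a lift of 0.012; let go off a hole, the pin rides on the rail (lift about 0.012).
- knob (a point): Centre of the plunger's round black pull knob (30 mm diameter, 25 mm tall, axis vertical; this point is 12 mm below the knob's top). 77 mm above the worktop when the pin is home; it rises with the plunger and travels with the jaw. It cannot be turned. A 22 mm collar below it ends 57 mm above the worktop.
- bushing: Loose plain grey bushing (short thick tube), 52 mm diameter, 75 mm tall, about 0.2 kg, standing upright on the worktop; origin: centre of its underside, z up along its axis.
- cast_frame: Bystander: cast grey tray frame with compartments, 99 x 113 x 30 mm; origin at the centre of its underside.
- brush: Bystander: flat brush lying down, 190 mm long, 12 mm high; origin at the centre of its underside.
There are look-alikes about, which are no part of the job. There is more than one size of the bushing; the one meant has the size given above. There is more than one size of the fixture; the job needs the larger.

How it is judged:
By the outcome, as a careful person would: the job done as asked, in the order asked, and still so for the second after the job is handed in, with the robot touching nothing.
It also fails if it takes over 48 s, if anything falls off the work surface, if the arm or the gripper's body presses on something with over 40 N, if the wrist force passes 120 N, or if a joint passes its speed limit or range.

## Working session

There is one attempt and no reset: what is moved stays moved. The work goes in short steps, Python scripts to look and compute and a shell command to move; the robot and the scene stay as the last step left them, time stands still between calls to the robot, and variables do not carry over. Pictures are saved under pics/ and viewed, and the job is handed in when it is done.

```bash
mkdir -p pics; ls
python3 - <<'E'
from bench import *
import cv2
for n in("scene","top"):
    r=get_image(n);cv2.imwrite(f"pics/{n}0.png",r["pixels"]);print(n,r["K"],r["cam_to_world"])
print(get_state())
E
```

```text
pics
scene [[362.93020006   0.         255.31774685]
 [  0.         362.93020006 189.74454809]
 [  0.           0.           1.        ]] [[-0.77871583 -0.28460124  0.55910982  0.03610904]
 [-0.62726324  0.33623456 -0.7024864   0.70667574]
 [ 0.01193646 -0.89774632 -0.44035108  0.52090346]
 [ 0.          0.          0.          1.        ]]
top [[481.27523141   0.         250.56802401]
 [  0.         481.27523141 198.41821193]
 [  0.           0.           1.        ]] [[-8.73554514e-04 -9.85772857e-01  1.68080667e-01  3.08270222e-01]
 [-9.99992054e-01  1.51490016e-03  3.68751443e-03 -2.47991697e-04]
 [-3.88967707e-03 -1.68076110e-01 -9.85766347e-01  1.59198979e+00]
 [ 0.00000000e+00  0.00000000e+00  0.00000000e+00  1.00000000e+00]]
{'time': 0.1, 'joint_positions': array([ 1.2820705 ,  0.32175575, -0.07009079,  1.45155166,  0.02260954,
        1.37078012, -0.0568773 ]), 'qd': array([ 4.07744123e-04, -2.65726805e-03,  1.52520783e-05, -2.19615268e-03,
        9.47173817e-05,  7.21279221e-04,  6.30446310e-04]), 'joint_torque': array([-1.32502337e-04, -4.92569089e+01, -4.05560900e-01, -3.13397062e+01,
       -6.40646322e-02,  3.95045348e-02,  5.12594272e-05]), 'position': array([ 0.19365081, -0.61997139,  0.22156713]), 'tool_rot': array([ 0.98422158,  1.3388674 , -0.98267777]), 'ft_force': array([-0.52703696, -1.06307284, -0.16419703]), 'torque': array([-0.02364281,  0.0206364 ,  0.01175832]), 'grip_width': 1.001139783835146}
```

View pics/scene0.png

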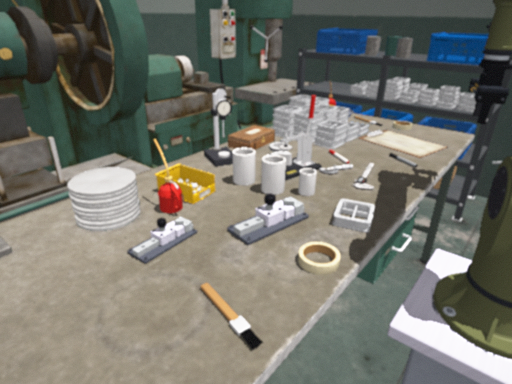

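View pics/top0.png

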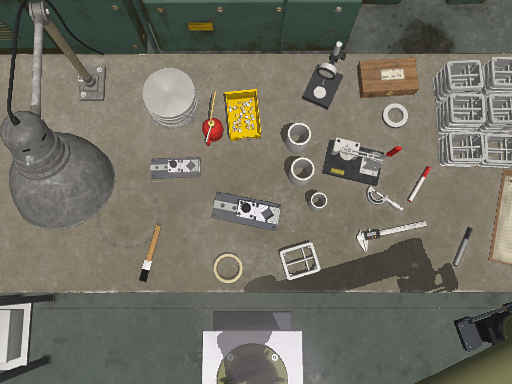

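The top view shows the larger fixture near (246,210). There are three bushings, at (299,136), (301,171) and (318,200). I'll zoom in on these.

Run:
```python
import cv2
a=cv2.imread("pics/top0.png")[110:240,200:340];cv2.imwrite("pics/topz.png",cv2.resize(a,None,fx=5.6,fy=4.6*1,interpolation=cv2.INTER_CUBIC) if 0 else cv2.resize(a,None,fx=4.5,fy=4.5,interpolation=cv2.INTER_CUBIC))
a=cv2.imread("pics/scene0.png")[135:255,215:335];cv2.imwrite("pics/scenez.png",cv2.resize(a,None,fx=5,fy=5,interpolation=cv2.INTER_CUBIC))
```

```text
(no output)
```

View pics/topz.png

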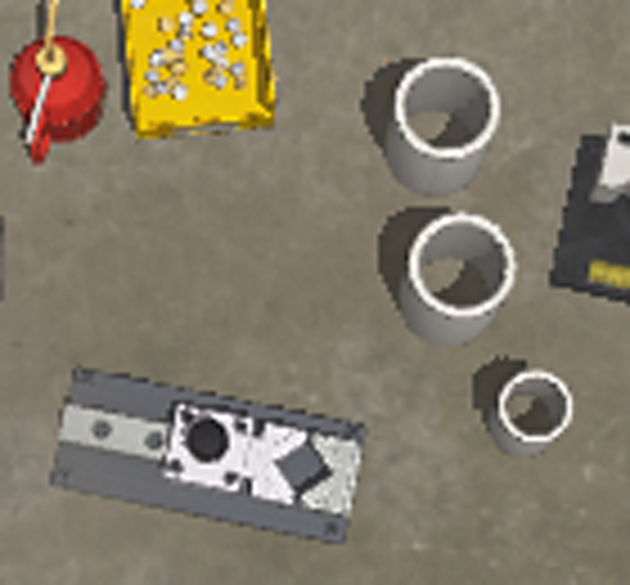

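View pics/scenez.png

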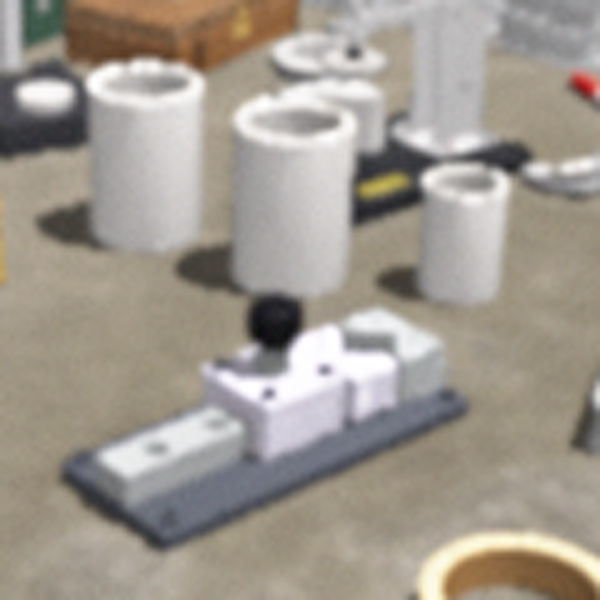

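```bash
cat > h.py <<'E'
import numpy as np,cv2
from bench import *
def ray(r,u,v,z):
    T=r["cam_to_world"];d=T[:3,:3]@np.linalg.inv(r["K"])@[u,v,1];o=T[:3,3]
    return o+d*(z-o[2])/d[2]
def proj(r,p):
    T=r["cam_to_world"];c=T[:3,:3].T@(np.array(p)-T[:3,3]);q=r["K"]@c;return q[:2]/q[2]
def crop(r,x0,y0,x1,y1,f,name,marks=()):
    a=cv2.resize(r["pixels"][y0:y1,x0:x1],None,fx=f,fy=f,interpolation=cv2.INTER_CUBIC)
    for p in marks:
        u,v=proj(r,p);cv2.drawMarker(a,(int((u+.5-x0)*f),int((v+.5-y0)*f)),(0,0,255),0,10,1)
    cv2.imwrite(name,a)
E
python3 - <<'E'
from h import *
r=get_image("top");im=r["pixels"]
g=im.min(axis=2)
for (x0,y0,x1,y1,z) in [(305,185,332,205+8,.075),(284,118,314,148,.1),(286,152,318,184,.1)]:
    m=(g[y0:y1,x0:x1]>190).astype(np.uint8)
    c,_=cv2.findContours(m,0,cv2.CHAIN_APPROX_NONE);c=max(c,key=cv2.contourArea)
    e=cv2.fitEllipse(c);u,v=e[0][0]+x0,e[0][1]+y0
    a=ray(r,u-e[1][0]/2-.5,v,z);b=ray(r,u+e[1][0]/2+.5,v,z)
    print(u,v,e[1],ray(r,u,v,z),np.linalg.norm(a-b))
# plate: dark bluish
hsv=cv2.cvtColor(im,cv2.COLOR_BGR2HSV)
print(im[222,215:260:8],im[203,222],im[230,300])
m=np.zeros(g.shape,np.uint8)
x0,y0,x1,y1=205,185,290,235
d=im[y0:y1,x0:x1].astype(int)
m=((d[...,0]>d[...,2]-2)).astype(np.uint8)
m=cv2.morphologyEx(m,cv2.MORPH_CLOSE,np.ones((3,3)))
c,_=cv2.findContours(m,0,cv2.CHAIN_APPROX_NONE);c=max(c,key=cv2.contourArea)
R=cv2.minAreaRect(c);print(R)
P=[ray(r,u+x0,v+y0,.012) for u,v in cv2.boxPoints(R)];P=np.array(P);print(P,np.linalg.norm(P-np.roll(P,1,0),axis=1))
crop(r,200,110,340,240,4.5,"pics/m1.png",list(P))
cv2.imwrite("pics/mask.png",cv2.resize(m*255,None,fx=6,fy=6))
E
```

```text
318.52062129974365 199.96220302581787 (14.587198257446289, 15.2105073928833) [ 0.5615923  -0.21161146  0.075     ] 0.04975830646893878
298.9122505187988 133.38520431518555 (21.1850528717041, 22.301471710205078) [ 0.77470311 -0.15041036  0.1       ] 0.07135642528667106
302.222448348999 168.4078884124756 (21.633710861206055, 22.274036407470703) [ 0.65914064 -0.15887262  0.1       ] 0.07188328942737256
[[106 122 128]
 [108 123 132]
 [ 94 109 116]
 [111 105 106]
 [111 104 103]
 [113 107 104]] [133 139 138] [ 98 114 121]
((41.153846740722656, 25.730770111083984), (65.69890594482422, 26.475677490234375), 11.309932708740234)
[[ 0.51458625  0.13551501  0.012     ]
 [ 0.60193464  0.11928965  0.012     ]
 [ 0.55805285 -0.0953099   0.012     ]
 [ 0.47154146 -0.07722373  0.012     ]] [0.21704982 0.08884258 0.21904012 0.08838173]
```

View pics/m1.png

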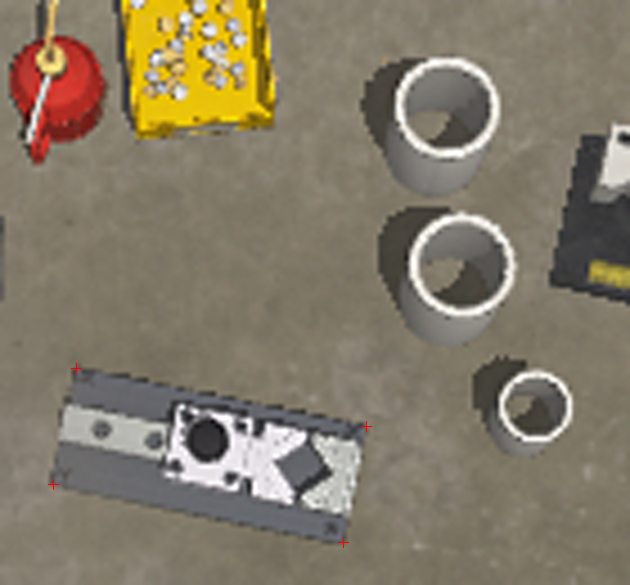

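```bash
cat >> h.py <<'E'
d=np.array([.1994,.9799,0]);fx=np.array([.9799,-.1994,0])
N=np.array([.5266,-.0284,0])
B=np.array([.5616,-.2116,0])
def F(x,y,z): return N+fx*x/1000+d*y/1000+[0,0,z/1000]
E
python3 - <<'E'
from h import *
from scipy.spatial.transform import Rotation as R
pts=[F(0,50,89),F(0,90,30),F(0,130,30),F(0,-41.8,42),F(45,-60,12),F(45,160,12),F(-45,160,12),F(-45,-60,12)]
th=np.arange(0,6.28,.26)
pts+=[B+[.026*np.cos(t),.026*np.sin(t),z] for t in th for z in (0.,.075)]
t=get_image("top");s=get_image("scene")
crop(t,200,160,340,240,5.5,"pics/t2.png",pts);crop(s,215,145,335,255,5,"pics/s2.png",pts)
for n,r in(("t",t),("s",s)):
    u,v=proj(r,F(0,50,77)).astype(int);w=12
    m=(r["pixels"][v-w:v+w,u-w:u+w].max(axis=2)<50).astype(np.uint8)
    c,_=cv2.findContours(m,0,2);c=max(c,key=cv2.contourArea);M=cv2.moments(c)
    uu,vv=M["m10"]/M["m00"]+u-w,M["m01"]/M["m00"]+v-w
    print(n,(uu,vv),proj(r,F(0,50,77)),ray(r,uu,vv,.085 if n=="t" else .077),F(0,50,77))
print(R.from_rotvec(get_state()["tool_rot"]).as_matrix())
E
```

```text
t (np.float64(246.64285714285717), np.float64(205.92857142857142)) [245.80846714 207.72198051] [0.54110541 0.01784589 0.085     ] [0.53657  0.020595 0.077   ]
s (np.float64(269.36856368563684), np.float64(199.03252032520325)) [268.7156575  199.37347389] [0.53641801 0.01792791 0.077     ] [0.53657  0.020595 0.077   ]
[[-3.50522938e-04  9.54512347e-01  2.98171187e-01]
 [ 7.90343378e-04  2.98171376e-01 -9.54512025e-01]
 [-9.99999626e-01 -9.89207361e-05 -8.58908419e-04]]
```

View pics/t2.png

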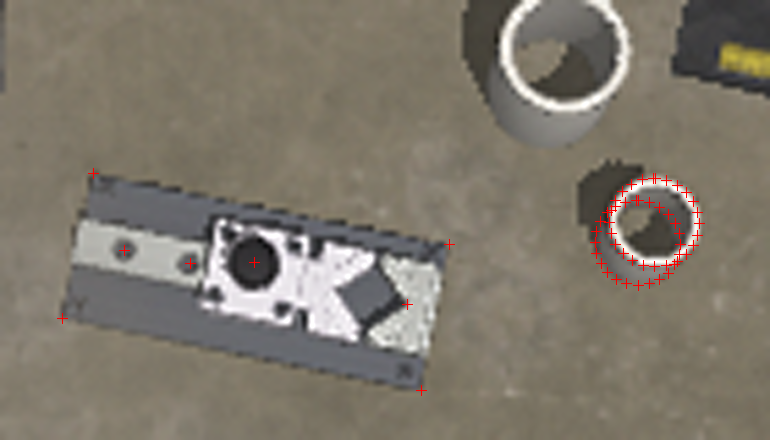

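View pics/s2.png

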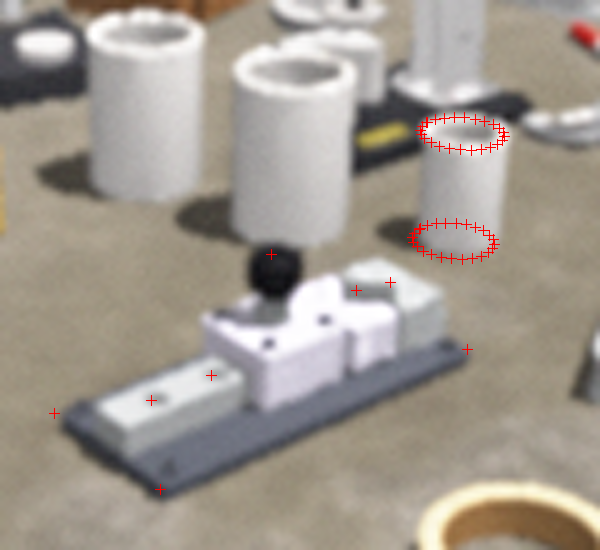

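```bash
for i in 1; do python3 -m handwheel '[{"xyz":[1.9,3.5,0],"angular":[0,0,-3]},{"xyz":[1.9,3.5,0],"angular":[0,0,-3]},{"xyz":[1.9,3.5,0],"angular":[0,0,-3]},{"xyz":[1.9,3.5,0],"angular":[0,0,-3]},{"xyz":[1.9,3.5,0],"angular":[0,0,-3]}]' 8.7 30; done
```

```text
time: 0.67
position: [0.2813, -0.4465, 0.2182]
tool_rot: [1.199, 1.22, -1.205]
ft_force: [0.5, 0.2, 0.6]
grip_width: 0.998
```

```bash
python3 -m handwheel '[{"xyz":[1.9,3.5,0],"angular":[0,0,-3]},{"xyz":[1.9,3.5,0],"angular":[0,0,-3]},{"xyz":[1.9,3.5,0],"angular":[0,0,-2]},{"xyz":[1.9,3.5,0],"angular":[0,0,-2]},{"xyz":[1.9,3.5,0],"angular":[0,0,-2]}]'; python3 -m handwheel '[{"xyz":[1.9,3.5,0],"angular":[0,0,0]},{"xyz":[1.9,3.5,0],"angular":[0,0,0]},{"xyz":[1.9,3.5,0],"angular":[0,0,0]},{"xyz":[1.9,3.5,0],"angular":[0,0,0]},{"xyz":[1.0,2,0],"angular":[0,0,0]}]'
cat >> h.py <<'E'
from scipy.spatial.transform import Rotation as R
def err(target,axis=d):
    s=get_state();M=R.from_rotvec(s["tool_rot"]).as_matrix()
    z=M[:,2]; 
    if z@axis<0: z=-z
    Z=np.array(axis); X=np.array([0,0,-1.])
    zz=Z*np.sign(M[:,2]@Z); T=np.c_[X,np.cross(zz,X),zz]
    dr=R.from_matrix(T@M.T).as_rotvec(degrees=True)
    print("pos",s["position"].round(4),"dxyz cm",((np.array(target)-s["position"])*100).round(2),"ang deg",dr.round(2),"F",s["ft_force"].round(1),"w",round(s["grip_width"]*87,1),"t",round(s["time"],2))
E
python3 -c "
from h import *
err([.536,.0195,.15])"
```

```text
time: 1.08
position: [0.3785, -0.2622, 0.2184]
tool_rot: [1.361, 1.105, -1.368]
ft_force: [1.9, -0.3, 0.4]
grip_width: 1.002
time: 1.5
position: [0.4679, -0.0897, 0.2199]
tool_rot: [1.359, 1.102, -1.364]
ft_force: [-0.4, 0.0, 0.1]
grip_width: 0.997
pos [ 0.4679 -0.0897  0.2199] dxyz cm [ 6.81 10.92 -6.99] ang deg [ 0.14 -0.08  0.49] F [-0.4  0.   0.1] w 86.8 t 1.5
```

```bash
python3 -m handwheel '[{"xyz":[1.7,2.7,-1.7],"angular":[0,0,0]},{"xyz":[1.7,2.7,-1.7],"angular":[0,0,0]},{"xyz":[1.7,2.7,-1.7],"angular":[0,0,0]},{"xyz":[1.7,2.7,-1.7],"angular":[0,0,0.5]},{"xyz":[0,0,0],"angular":[0,0,0]}]';python3 - <<'E'
from h import *
err([.536,.0195,.12])
t=get_image("top");s=get_image("scene");p=get_state()["position"]
crop(t,200,160,340,240,5.5,"pics/t3.png",[p]);crop(s,185,75,335,255,4,"pics/s3.png",[p])
E
```

```text
time: 1.92
position: [0.5408, 0.03, 0.1521]
tool_rot: [1.353, 1.105, -1.345]
ft_force: [-0.2, 0.4, 0.1]
grip_width: 0.998
pos [0.5408 0.03   0.1521] dxyz cm [-0.48 -1.05 -3.21] ang deg [ 0.13  0.43 -0.41] F [-0.2  0.4  0.1] w 86.9 t 1.92
```

View pics/s3.png

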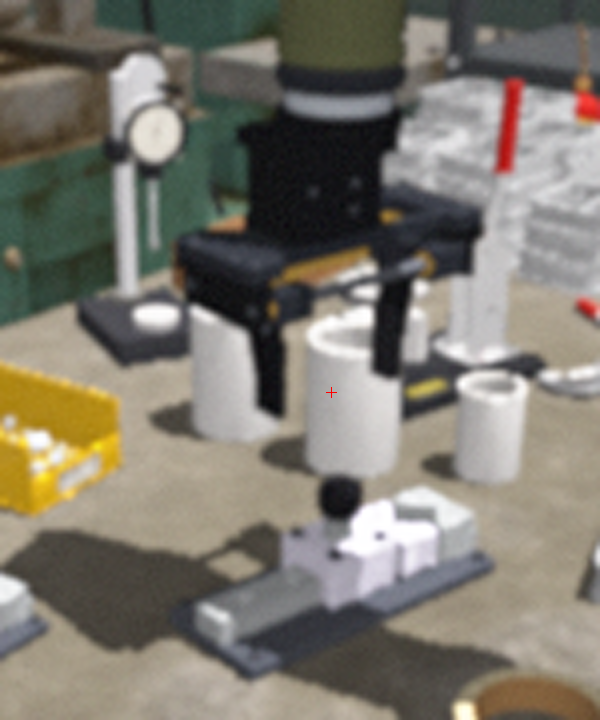

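View pics/t3.png

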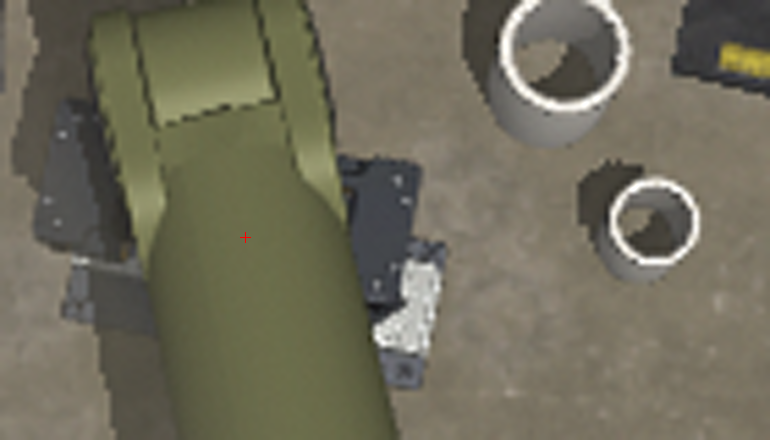

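```bash
python3 -m handwheel '[{"xyz":[-0.3,-0.6,-1.5],"angular":[0,0.4,-0.4]},{"xyz":[-0.2,-0.6,-1.5],"angular":[0,0,0]},{"xyz":[0,0,0],"angular":[0,0,0]}]' 6;python3 - <<'E'
from h import *
err([.536,.018,.06])
s=get_image("scene");p=get_state()["position"]
crop(s,215,105,335,255,5,"pics/s4.png",[p,(.536,.018,.089),(.536,.018,.077)])
E
```

```text
time: 2.27
position: [0.5354, 0.0075, 0.1244]
tool_rot: [1.357, 1.091, -1.364]
ft_force: [-1.1, -0.4, -0.1]
grip_width: 0.855
pos [0.5354 0.0075 0.1244] dxyz cm [ 0.06  1.05 -6.44] ang deg [0.6  0.2  0.57] F [-1.1 -0.4 -0.1] w 74.4 t 2.27
```

View pics/s4.png

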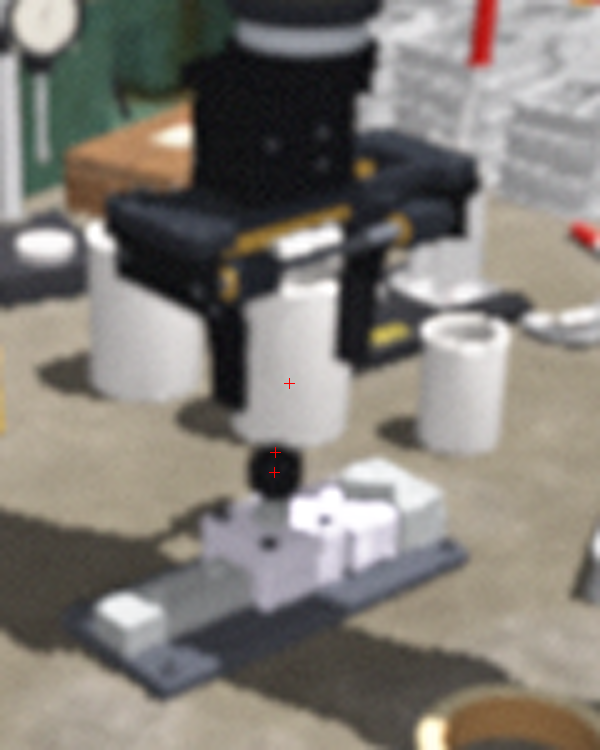

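```bash
python3 -m handwheel '[{"xyz":[0,0,0],"angular":[0,0,0.5]},{"xyz":[0,0,0],"angular":[0,0,0]}]';python3 - <<'E'
from h import *
err([.536,.018,.06])
E
```

```text
time: 2.48
position: [0.5362, 0.0054, 0.1269]
tool_rot: [1.354, 1.091, -1.358]
ft_force: [-0.1, 0.0, -0.2]
grip_width: 0.715
pos [0.5362 0.0054 0.1269] dxyz cm [-0.02  1.26 -6.69] ang deg [0.67 0.37 0.28] F [-0.1  0.  -0.2] w 62.2 t 2.48
```

```bash
python3 -m handwheel '[{"xyz":[0,0.6,-0.5],"angular":[0.3,0.3,0.3]},{"xyz":[0,0.6,-0.5],"angular":[0.3,0,0]},{"xyz":[0,0,0],"angular":[0,0,0]},{"xyz":[0,0,0],"angular":[0,0,0]}]';python3 - <<'E'
from h import *
err([.536,.018,.06])
E
```

```text
time: 2.82
position: [0.5377, 0.018, 0.1184]
tool_rot: [1.358, 1.103, -1.352]
ft_force: [-0.6, -0.3, 1.0]
grip_width: 0.692
pos [0.5377 0.018  0.1184] dxyz cm [-0.17 -0.   -5.84] ang deg [0.06 0.29 0.03] F [-0.6 -0.3  1. ] w 60.2 t 2.82
```

```bash
python3 -m handwheel '[{"xyz":[-0.1,0,-1.4],"angular":[0,0.3,0]},{"xyz":[0,0,-1.4],"angular":[0,0,0]},{"xyz":[0,0,-1.4],"angular":[0,0,0]},{"xyz":[0,0,-0.8],"angular":[0,0,0]},{"xyz":[0,0,0],"angular":[0,0,0]}]';python3 - <<'E'
from h import *
err([.536,.018,.06])
s=get_image("scene");p=get_state()["position"]
crop(s,215,105,335,255,5,"pics/s5.png",[p])
E
```

```text
time: 3.23
position: [0.5367, 0.0191, 0.0644]
tool_rot: [1.354, 1.107, -1.355]
ft_force: [-1.1, 0.3, -0.8]
grip_width: 0.692
pos [0.5367 0.0191 0.0644] dxyz cm [-0.07 -0.11 -0.44] ang deg [ 0.06  0.01 -0.07] F [-1.1  0.3 -0.8] w 60.2 t 3.23
```

View pics/s5.png

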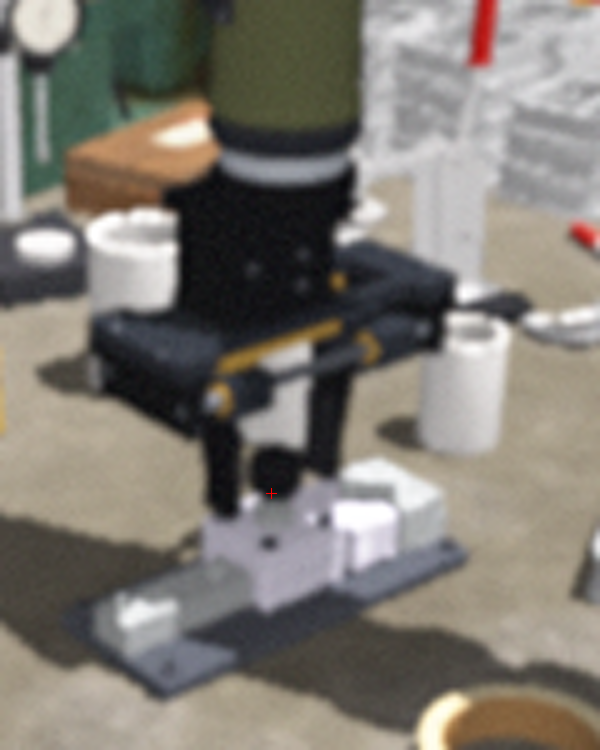

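```bash
python3 -m handwheel '[{"xyz":[0,0,-0.3],"angular":[0,0,0]},{"xyz":[0,0,0],"angular":[0,0,0]},{"xyz":[0,0,0],"angular":[0,0,0]},{"xyz":[0,0,0],"angular":[0,0,0]},{"xyz":[0,0,0],"angular":[0,0,0]}]' 2 30;python3 -m handwheel '[{"xyz":[0,0,0],"angular":[0,0,0]},{"xyz":[0,0,0],"angular":[0,0,0]},{"xyz":[0,0,0],"angular":[0,0,0]}]';python3 - <<'E'
from h import *
err([.536,.018,.06])
E
```

```text
time: 3.7
position: [0.5383, 0.0194, 0.0634]
tool_rot: [1.356, 1.105, -1.352]
ft_force: [-0.9, -1.1, -0.0]
grip_width: 0.4
time: 3.95
position: [0.5385, 0.0193, 0.0637]
tool_rot: [1.356, 1.104, -1.352]
ft_force: [0.5, 0.0, -1.4]
grip_width: 0.329
pos [0.5385 0.0193 0.0637] dxyz cm [-0.25 -0.13 -0.37] ang deg [ 0.07  0.24 -0.06] F [ 0.5  0.  -1.4] w 28.6 t 3.95
```

```bash
python3 -m handwheel '[{"xyz":[0,0,0],"angular":[0,0,0]},{"xyz":[0,0,0.5],"angular":[0,0,0]},{"xyz":[0,0,0.5],"angular":[0,0,0]},{"xyz":[0,0,0],"angular":[0,0,0]}]';python3 - <<'E'
from h import *
err([.536,.018,.06])
E
```

```text
time: 4.28
position: [0.5384, 0.0192, 0.0733]
tool_rot: [1.357, 1.105, -1.352]
ft_force: [2.0, 0.0, -6.4]
grip_width: 0.33
pos [0.5384 0.0192 0.0733] dxyz cm [-0.24 -0.12 -1.33] ang deg [ 0.03  0.24 -0.06] F [ 2.   0.  -6.4] w 28.7 t 4.28
```

```bash
python3 -m handwheel '[{"xyz":[0,0,0.5],"angular":[0,0,0]},{"xyz":[0,0,0.1],"angular":[0,0,0]},{"xyz":[0,0,0],"angular":[0,0,0]}]';python3 - <<'E'
from h import *
err([.536,.018,.079])
s=get_image("scene");crop(s,215,105,335,255,5,"pics/s6.png")
E
```

```text
time: 4.53
position: [0.5384, 0.0191, 0.0793]
tool_rot: [1.357, 1.105, -1.351]
ft_force: [2.8, 0.7, -7.3]
grip_width: 0.327
pos [0.5384 0.0191 0.0793] dxyz cm [-0.24 -0.11 -0.03] ang deg [ 0.    0.25 -0.05] F [ 2.8  0.7 -7.3] w 28.4 t 4.53
```

View pics/s6.png

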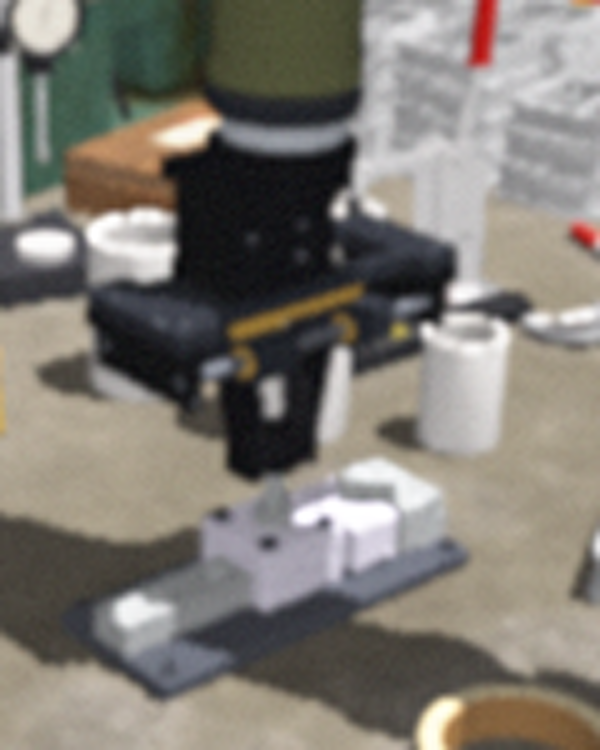

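```bash
python3 -m handwheel '[{"xyz":[0.2,1.0,0],"angular":[0,0,0]},{"xyz":[0.2,1.0,0],"angular":[0,0,0]},{"xyz":[0.2,1.0,0],"angular":[0,0,0]},{"xyz":[0,0,0],"angular":[0,0,0]},{"xyz":[0,0,0],"angular":[0,0,0]}]';python3 - <<'E'
from h import *
err(np.array([.5384,.0191,.0793])+.04*d)
E
```

```text
time: 5.0
position: [0.5446, 0.0498, 0.0784]
tool_rot: [1.355, 1.103, -1.354]
ft_force: [2.1, -2.5, -7.3]
grip_width: 0.33
pos [0.5446 0.0498 0.0784] dxyz cm [0.17 0.85 0.09] ang deg [ 0.19  0.2  -0.01] F [ 2.1 -2.5 -7.3] w 28.8 t 5.0
```

```bash
python3 -m handwheel '[{"xyz":[0.1,0.5,0],"angular":[0,0,0]},{"xyz":[0.07,0.35,0],"angular":[0,0,0]},{"xyz":[0,0,0],"angular":[0,0,0]},{"xyz":[0,0,0],"angular":[0,0,0]}]';python3 - <<'E'
from h import *
err(np.array([.5384,.0191,.0793])+.04*d)
s=get_image("scene");crop(s,215,105,335,255,5,"pics/s7.png")
E
```

```text
time: 5.33
position: [0.5465, 0.059, 0.0781]
tool_rot: [1.354, 1.102, -1.354]
ft_force: [2.3, -3.1, -6.7]
grip_width: 0.329
pos [0.5465 0.059  0.0781] dxyz cm [-0.02 -0.07  0.12] ang deg [ 0.23  0.17 -0.03] F [ 2.3 -3.1 -6.7] w 28.6 t 5.33
```

View pics/s7.png

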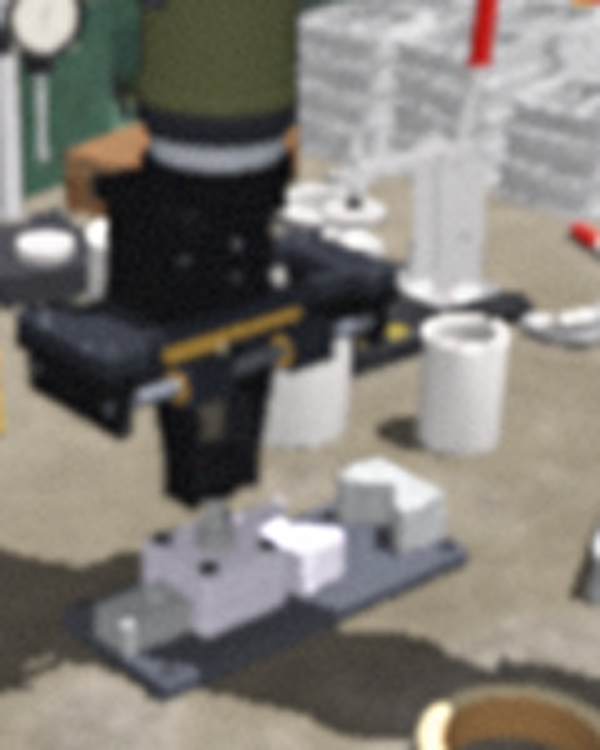

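```bash
python3 -m handwheel '[{"xyz":[0,-0.05,-0.4],"angular":[0,0,0]},{"xyz":[0,0,-0.4],"angular":[0,0,0]},{"xyz":[0,0,-0.3],"angular":[0,0,0]},{"xyz":[0,0,0],"angular":[0,0,0]}]';python3 - <<'E'
from h import *
err(np.array([.5384,.0191,.0637])+.04*d)
E
```

```text
time: 5.72
position: [0.5466, 0.059, 0.0665]
tool_rot: [1.356, 1.103, -1.354]
ft_force: [2.8, -1.0, -5.2]
grip_width: 0.331
pos [0.5466 0.059  0.0665] dxyz cm [-0.02 -0.07 -0.28] ang deg [0.15 0.2  0.02] F [ 2.8 -1.  -5.2] w 28.8 t 5.72
```

```bash
python3 -m handwheel '[{"xyz":[0,0,-0.25],"angular":[0,0,0]},{"xyz":[0,0,0],"angular":[0,0,0]},{"xyz":[0,0,0],"angular":[0,0,0]}]';python3 -m handwheel '[{"xyz":[0,0,0],"angular":[0,0,0]},{"xyz":[0,0,0],"angular":[0,0,0]},{"xyz":[0,0,0],"angular":[0,0,0]},{"xyz":[0,0,0],"angular":[0,0,0]},{"xyz":[0,0,0],"angular":[0,0,0]}]' 6.0;python3 - <<'E'
from h import *
err(np.array([.5384,.0191,.0637])+.04*d)
s=get_image("scene");crop(s,215,105,335,255,5,"pics/s8.png")
E
```

```text
time: 5.97
position: [0.5466, 0.059, 0.064]
tool_rot: [1.356, 1.103, -1.354]
ft_force: [1.4, -1.5, -5.4]
grip_width: 0.326
time: 6.38
position: [0.5472, 0.0608, 0.0667]
tool_rot: [1.357, 1.103, -1.352]
ft_force: [0.2, -0.5, 0.0]
grip_width: 0.618
pos [0.5472 0.0608 0.0667] dxyz cm [-0.08 -0.25 -0.3 ] ang deg [ 0.1   0.27 -0.01] F [ 0.2 -0.5  0. ] w 53.8 t 6.38
```

View pics/s8.png

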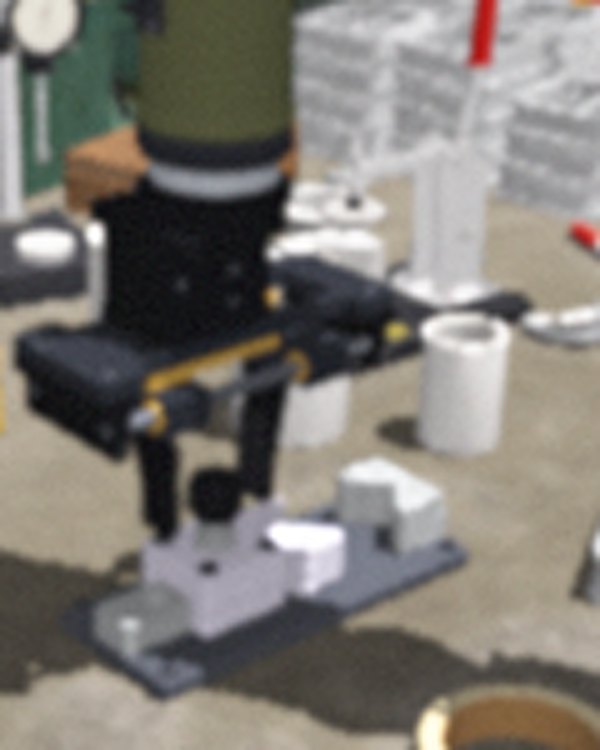

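```bash
python3 -m handwheel '[{"xyz":[0,0,1.5],"angular":[0,0,0]},{"xyz":[0,0,2.5],"angular":[0,0,0]},{"xyz":[0,0,3],"angular":[0,0,0]},{"xyz":[-0.5,-3,2],"angular":[0,0,0]},{"xyz":[-0.5,-3.5,0],"angular":[0,0,0]}]' 8.7;python3 -m handwheel '[{"xyz":[0,-3.9,0],"angular":[0,0,0]},{"xyz":[0,-3.9,0],"angular":[0,0,0]},{"xyz":[0,-3.9,0],"angular":[0,0,0]},{"xyz":[0,-3.9,0],"angular":[0,0,0]},{"xyz":[0,-2,0],"angular":[0,0,0]}]';python3 - <<'E'
from h import *
err([.5616,-.2116,.15])
s=get_image("scene");crop(s,205,105,335,255,5,"pics/s9.png")
t=get_image("top")
crop(t,200,160,340,240,5.5,"pics/t9.png")
for p in ([.5364,.0179,.077]+.04*d,[.5364,.0179,.089]+.04*d):
  r=s;u,v=proj(r,p).astype(int);w=13
  m=(r["pixels"][v-w:v+w,u-w:u+w].max(axis=2)<50).astype(np.uint8)
  c,_=cv2.findContours(m,0,2);c=max(c,key=cv2.contourArea);M=cv2.moments(c)
  print(M["m00"],M["m10"]/M["m00"]+u-w,M["m01"]/M["m00"]+v-w,proj(r,p))
E
```

```text
time: 6.85
position: [0.5351, 0.0048, 0.1598]
tool_rot: [1.347, 1.118, -1.341]
ft_force: [1.0, -1.4, -0.6]
grip_width: 0.957
time: 7.27
position: [0.5348, -0.179, 0.1651]
tool_rot: [1.345, 1.111, -1.333]
ft_force: [-0.7, -0.4, 0.8]
grip_width: 0.998
pos [ 0.5348 -0.179   0.1651] dxyz cm [ 2.68 -3.26 -1.51] ang deg [ 0.09  0.56 -1.2 ] F [-0.7 -0.4  0.8] w 86.8 t 7.27
79.0 257.50632911392404 203.0042194092827 [257.78518    203.48983447]
79.0 257.50632911392404 203.0042194092827 [257.85504629 199.36686141]
```

View pics/s9.png

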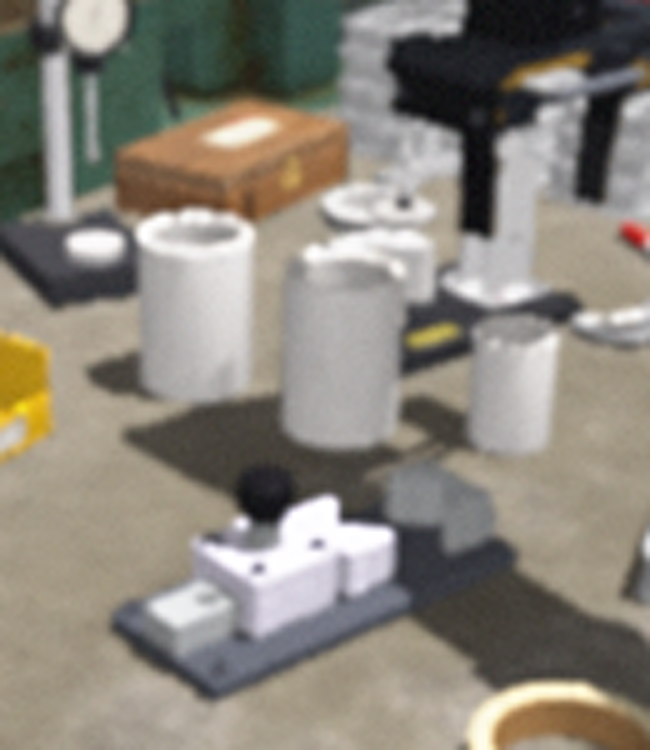

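View pics/t9.png

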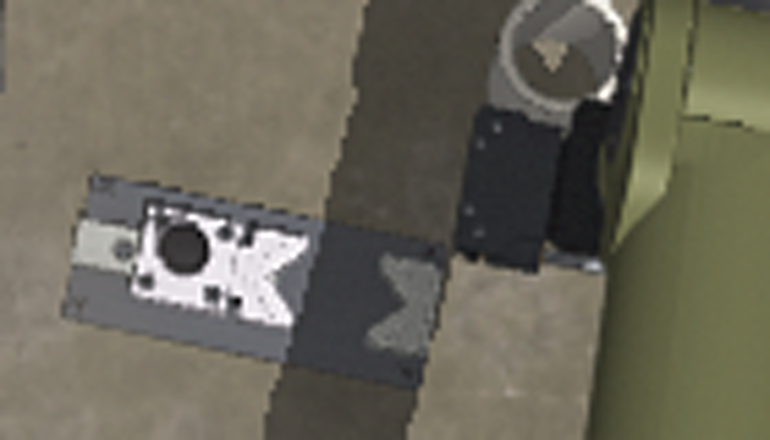

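```bash
sed -i 's/^N=.*/N=np.array([.5257,-.0292,0])/;s/^B=.*/B=np.array([.5609,-.2123,0])/' h.py; python3 -m handwheel '[{"xyz":[1.3,-0.9,0],"angular":[0,0.5,-1]},{"xyz":[1.2,-0.8,0],"angular":[0,0,0]},{"xyz":[0,0,0],"angular":[0,0,0]},{"xyz":[0,0,0],"angular":[0,0,0]}]';python3 -c "
from h import *
err(B+[0,0,.045])"
```

```text
time: 7.7
position: [0.5601, -0.1935, 0.165]
tool_rot: [1.357, 1.11, -1.355]
ft_force: [-0.5, -0.7, 0.1]
grip_width: 1.006
pos [ 0.5601 -0.1935  0.165 ] dxyz cm [  0.08  -1.88 -12.  ] ang deg [-0.12 -0.03 -0.01] F [-0.5 -0.7  0.1] w 87.6 t 7.7
```

```bash
python3 -m handwheel '[{"xyz":[0.1,-1,-1.5],"angular":[0,0,0]},{"xyz":[0,-0.9,-1.5],"angular":[0,0,0]},{"xyz":[0,0,-1.5],"angular":[0,0,0]},{"xyz":[0,0,0],"angular":[0,0,0]},{"xyz":[0,0,0],"angular":[0,0,0]}]';python3 - <<'E'
from h import *
err(B+[0,0,.045])
s=get_image("scene");crop(s,225,95,345,245,5,"pics/s10.png",[get_state()["position"]])
E
```

```text
time: 8.12
position: [0.5597, -0.2092, 0.1163]
tool_rot: [1.352, 1.115, -1.35]
ft_force: [-0.3, 0.1, -0.1]
grip_width: 1.001
pos [ 0.5597 -0.2092  0.1163] dxyz cm [ 0.12 -0.31 -7.13] ang deg [-0.16 -0.07 -0.42] F [-0.3  0.1 -0.1] w 87.1 t 8.12
```

View pics/s10.png

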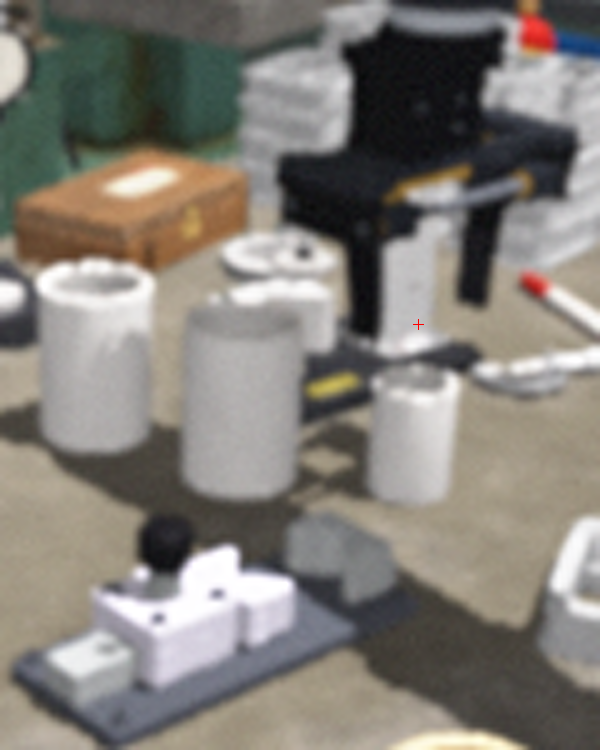

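```bash
python3 -m handwheel '[{"xyz":[0.1,-0.2,-1.5],"angular":[0,0,-0.4]},{"xyz":[0,-0.1,-1.7],"angular":[0,0,0]},{"xyz":[0,0,-1.7],"angular":[0,0,0]},{"xyz":[0,0,-1.5],"angular":[0,0,0]},{"xyz":[0,0,0],"angular":[0,0,0]}]';python3 -m handwheel '[{"xyz":[0,0,0],"angular":[0,0,0]}]';python3 - <<'E'
from h import *
err(B+[0,0,.045])
s=get_image("scene");crop(s,225,95,345,245,5,"pics/s11.png",[get_state()["position"]])
E
```

```text
time: 8.58
position: [0.5628, -0.2112, 0.0547]
tool_rot: [1.356, 1.105, -1.349]
ft_force: [-0.4, 0.5, -0.1]
grip_width: 0.998
time: 8.67
position: [0.5631, -0.2109, 0.0553]
tool_rot: [1.356, 1.105, -1.349]
ft_force: [-0.3, 0.8, 0.1]
grip_width: 1.002
pos [ 0.5631 -0.2109  0.0553] dxyz cm [-0.22 -0.14 -1.03] ang deg [ 0.02  0.32 -0.2 ] F [-0.3  0.8  0.1] w 87.2 t 8.67
```

View pics/s11.png

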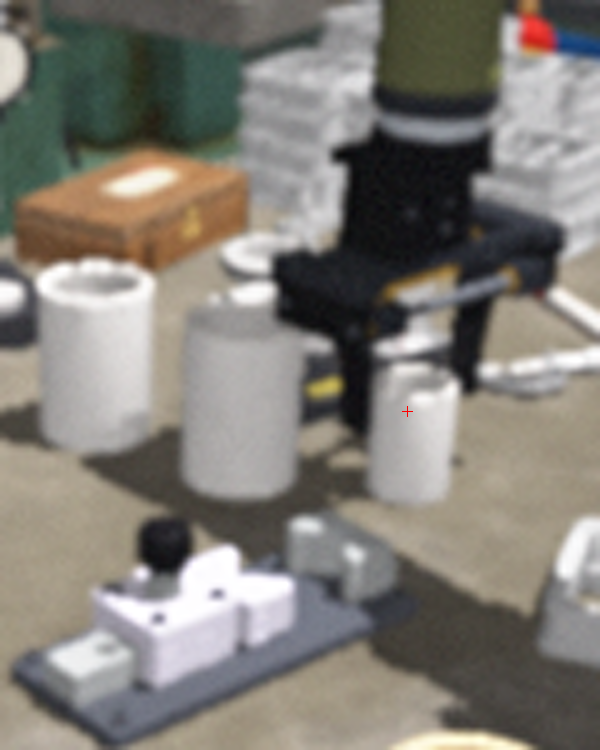

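```bash
python3 -m handwheel '[{"xyz":[-0.2,-0.1,-0.6],"angular":[0,0.3,-0.2]},{"xyz":[-0.1,-0.1,-0.6],"angular":[0,0,0]},{"xyz":[0,0,0],"angular":[0,0,0]},{"xyz":[0,0,0],"angular":[0,0,0]}]';python3 -c "
from h import *
err(B+[0,0,.045])"
```

```text
time: 9.05
position: [0.562, -0.2137, 0.0462]
tool_rot: [1.356, 1.102, -1.353]
ft_force: [0.4, 0.6, -0.1]
grip_width: 0.995
pos [ 0.562  -0.2137  0.0462] dxyz cm [-0.11  0.14 -0.12] ang deg [0.17 0.28 0.01] F [ 0.4  0.6 -0.1] w 86.6 t 9.05
```

```bash
python3 -m handwheel '[{"xyz":[-0.1,0.1,0],"angular":[0.2,0.3,0]},{"xyz":[0,0,0],"angular":[0,0,0]},{"xyz":[0,0,0],"angular":[0,0,0]},{"xyz":[0,0,0],"angular":[0,0,0]},{"xyz":[0,0,0],"angular":[0,0,0]}]' 4.5 25;python3 -m handwheel '[{"xyz":[0,0,0],"angular":[0,0,0]},{"xyz":[0,0,0],"angular":[0,0,0]},{"xyz":[0,0,0],"angular":[0,0,0]}]';python3 -c "
from h import *
err(B+[0,0,.045])"
```

```text
time: 9.47
position: [0.5617, -0.213, 0.0474]
tool_rot: [1.356, 1.107, -1.355]
ft_force: [-0.6, -0.1, 0.3]
grip_width: 0.71
time: 9.72
position: [0.5618, -0.213, 0.0475]
tool_rot: [1.356, 1.107, -1.355]
ft_force: [-0.3, 0.3, -0.7]
grip_width: 0.591
pos [ 0.5618 -0.213   0.0475] dxyz cm [-0.09  0.07 -0.25] ang deg [-0.    0.06  0.02] F [-0.3  0.3 -0.7] w 51.5 t 9.72
```

```bash
python3 -m handwheel '[{"xyz":[0,0,0],"angular":[0,0,0]},{"xyz":[0,0,1],"angular":[0,0,0]},{"xyz":[0,0,2],"angular":[0,0,0]},{"xyz":[0,0,2.5],"angular":[0,0,0]},{"xyz":[0,0,1.5],"angular":[0,0,0]}]';python3 -c "
from h import *
err(N+[0,0,.12])"
```

```text
time: 10.13
position: [0.5563, -0.2109, 0.1148]
tool_rot: [1.354, 1.12, -1.362]
ft_force: [0.7, 0.1, -2.0]
grip_width: 0.597
pos [ 0.5563 -0.2109  0.1148] dxyz cm [-3.06 18.17  0.52] ang deg [-0.36 -0.65 -0.02] F [ 0.7  0.1 -2. ] w 52.0 t 10.13
```

```bash
python3 -m handwheel '[{"xyz":[-0.3,1.5,0.3],"angular":[-0.3,-0.5,0]},{"xyz":[-0.5,2.5,0],"angular":[0,0,0]},{"xyz":[-0.5,3,0],"angular":[0,0,0]},{"xyz":[-0.5,3,0],"angular":[0,0,0]},{"xyz":[-0.5,3,0],"angular":[0,0,0]}]';python3 -m handwheel '[{"xyz":[-0.4,2.2,0],"angular":[0,0,0]},{"xyz":[-0.2,1.2,0],"angular":[0,0,0]},{"xyz":[0,0,0],"angular":[0,0,0]},{"xyz":[0,0,0],"angular":[0,0,0]},{"xyz":[0,0,0],"angular":[0,0,0]}]';python3 -c "
from h import *
err(N+[0,0,.12])"
```

```text
time: 10.55
position: [0.5341, -0.088, 0.1246]
tool_rot: [1.365, 1.09, -1.365]
ft_force: [0.4, -0.9, -2.8]
grip_width: 0.591
time: 10.97
position: [0.5262, -0.0452, 0.1264]
tool_rot: [1.357, 1.096, -1.357]
ft_force: [1.1, 0.4, -3.5]
grip_width: 0.594
pos [ 0.5262 -0.0452  0.1264] dxyz cm [-0.05  1.6  -0.64] ang deg [0.37 0.3  0.26] F [ 1.1  0.4 -3.5] w 51.6 t 10.97
```

```bash
python3 -m handwheel '[{"xyz":[0,0.8,-0.6],"angular":[0.4,0.3,0.2]},{"xyz":[0,0.8,-0.6],"angular":[0,0,0]},{"xyz":[0,0,0],"angular":[0,0,0]},{"xyz":[0,0,0],"angular":[0,0,0]},{"xyz":[0,0,0],"angular":[0,0,0]}]';python3 - <<'E'
from h import *
err(N+[0,0,.0605])
s=get_image("scene");p=get_state()["position"];p[2]-=.0475
crop(s,205,105,335,255,5,"pics/s12.png",[p+fx*.026*np.cos(a)+d*.026*np.sin(a) for a in np.arange(0,6.3,.3)])
E
```

```text
time: 11.38
position: [0.5266, -0.0336, 0.112]
tool_rot: [1.362, 1.105, -1.364]
ft_force: [0.4, 1.0, -2.5]
grip_width: 0.592
pos [ 0.5266 -0.0336  0.112 ] dxyz cm [-0.09  0.44 -5.15] ang deg [-0.05 -0.12  0.54] F [ 0.4  1.  -2.5] w 51.5 t 11.38
```

View pics/s12.png

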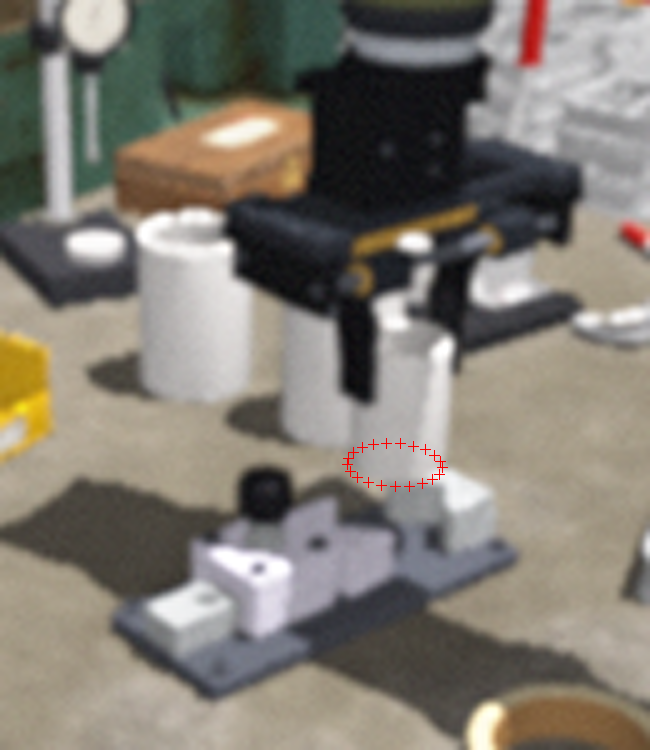

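Run:
```python
from h import *
err(N+[0,0,.0605])
s=get_image("scene")
P=[F(45,-60,12),F(45,160,12),F(-45,160,12),F(-45,-60,12),F(0,130,30),F(0,90,89)]
p=get_state()["position"];p[2]-=.0475
b=[p+fx*.026*np.cos(a)+d*.026*np.sin(a)+[0,0,z] for a in np.arange(0,6.3,.3) for z in (0,.075)]
crop(s,220,165,315,250,8,"pics/s13.png",P+b)
```

```text
pos [ 0.5267 -0.0339  0.112 ] dxyz cm [-0.1   0.47 -5.15] ang deg [-0.04 -0.12  0.55] F [ 0.3 -0.3 -2. ] w 51.7 t 11.43
```

View pics/s13.png

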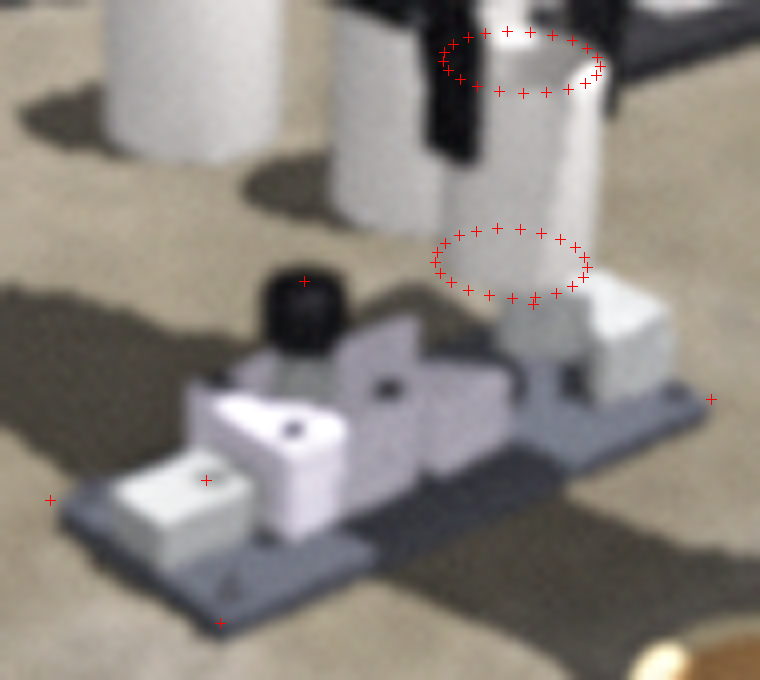

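```bash
python3 -m handwheel '[{"xyz":[-0.1,0.5,-0.6],"angular":[0,0,0.5]},{"xyz":[0,0,-0.6],"angular":[0,0,0]},{"xyz":[0,0,0],"angular":[0,0,0]},{"xyz":[0,0,0],"angular":[0,0,0]}]';python3 - <<'E'
from h import *
err(N+[0,0,.0605])
s=get_image("scene")
crop(s,220,135,315,230,6,"pics/s14.png")
E
```

```text
time: 11.82
position: [0.5259, -0.0288, 0.0993]
tool_rot: [1.356, 1.108, -1.357]
ft_force: [0.5, -1.1, -2.7]
grip_width: 0.598
pos [ 0.5259 -0.0288  0.0993] dxyz cm [-0.02 -0.04 -3.88] ang deg [-0.02 -0.05  0.04] F [ 0.5 -1.1 -2.7] w 52.0 t 11.82
```

View pics/s14.png

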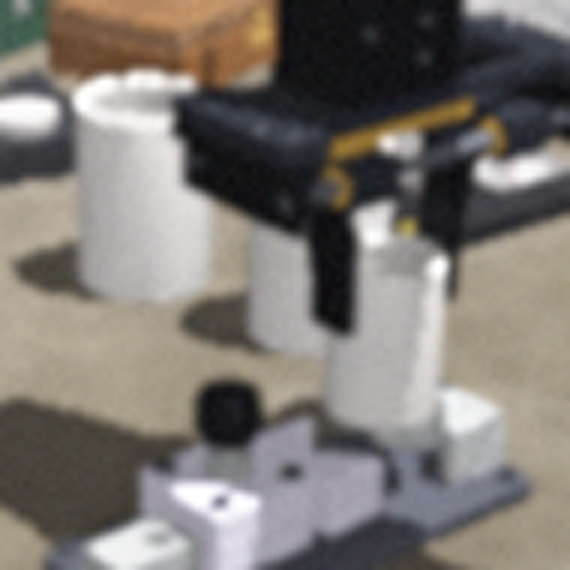

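Now centred; lowering in small stages while watching the force.

```bash
python3 -m handwheel '[{"xyz":[0,0,-0.5],"angular":[0,0,0]},{"xyz":[0,0,-0.5],"angular":[0,0,0]},{"xyz":[0,0,-0.2],"angular":[0,0,0]},{"xyz":[0,0,0],"angular":[0,0,0]}]';python3 -m handwheel '[{"xyz":[0,0,-0.5],"angular":[0,0,0]},{"xyz":[0,0,-0.5],"angular":[0,0,0]},{"xyz":[0,0,0],"angular":[0,0,0]}]';python3 -c "
from h import *
err(N+[0,0,.0605])"
```

```text
time: 12.2
position: [0.5259, -0.0292, 0.0862]
tool_rot: [1.356, 1.107, -1.357]
ft_force: [-0.4, 0.6, -1.4]
grip_width: 0.599
time: 12.45
position: [0.526, -0.0294, 0.0752]
tool_rot: [1.356, 1.107, -1.357]
ft_force: [-0.2, 0.2, -2.1]
grip_width: 0.592
pos [ 0.526  -0.0294  0.0752] dxyz cm [-0.03  0.02 -1.47] ang deg [ 0.01 -0.04  0.08] F [-0.2  0.2 -2.1] w 51.5 t 12.45
```

```bash
python3 -m handwheel '[{"xyz":[0,0,-0.5],"angular":[0,0,0]},{"xyz":[0,0,-0.4],"angular":[0,0,0]},{"xyz":[0,0,-0.2],"angular":[0,0,0]},{"xyz":[0,0,0],"angular":[0,0,0]}]';python3 - <<'E'
from h import *
err(N+[0,0,.0605])
s=get_image("scene")
crop(s,220,135,315,230,6,"pics/s15.png")
E
```

```text
time: 12.78
position: [0.5258, -0.0294, 0.0626]
tool_rot: [1.356, 1.108, -1.358]
ft_force: [-0.6, 0.0, -2.6]
grip_width: 0.593
pos [ 0.5258 -0.0294  0.0626] dxyz cm [-0.01  0.02 -0.21] ang deg [-0.   -0.07  0.08] F [-0.6  0.  -2.6] w 51.5 t 12.78
```

View pics/s15.png

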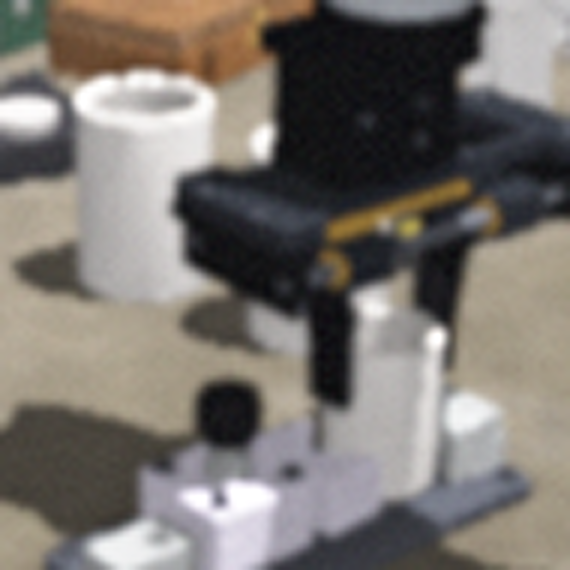

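```bash
python3 -m handwheel '[{"xyz":[0,0,-0.15],"angular":[0,0,0]},{"xyz":[0,0,-0.1],"angular":[0,0,0]},{"xyz":[0,0,0],"angular":[0,0,0]}]';python3 -m handwheel '[{"xyz":[0,0,-0.1],"angular":[0,0,0]},{"xyz":[0,0,0],"angular":[0,0,0]}]';python3 -m handwheel '[{"xyz":[0,0,-0.1],"angular":[0,0,0]},{"xyz":[0,0,0],"angular":[0,0,0]}]'
```

```text
time: 13.08
position: [0.5263, -0.0293, 0.0604]
tool_rot: [1.356, 1.107, -1.357]
ft_force: [0.6, -0.4, -3.9]
grip_width: 0.599
time: 13.25
position: [0.5267, -0.0293, 0.0597]
tool_rot: [1.357, 1.106, -1.356]
ft_force: [0.9, 1.0, -2.8]
grip_width: 0.593
time: 13.42
position: [0.5272, -0.0294, 0.0597]
tool_rot: [1.357, 1.105, -1.356]
ft_force: [-0.4, -0.1, -2.3]
grip_width: 0.593
```

```bash
python3 -m handwheel '[{"xyz":[0,0,-0.15],"angular":[0,0,0]},{"xyz":[0,0,0],"angular":[0,0,0]}]';python3 -m handwheel '[{"xyz":[-0.05,0,-0.15],"angular":[0,0,0]},{"xyz":[0,0,0],"angular":[0,0,0]}]'
```

```text
time: 13.58
position: [0.5279, -0.0295, 0.0597]
tool_rot: [1.357, 1.104, -1.355]
ft_force: [-0.3, -0.2, -2.5]
grip_width: 0.596
time: 13.75
position: [0.5287, -0.0296, 0.0596]
tool_rot: [1.358, 1.101, -1.353]
ft_force: [-1.5, 1.5, -2.8]
grip_width: 0.591
```

```bash
python3 -m handwheel '[{"xyz":[-0.3,0,-0.25],"angular":[0,0,0]},{"xyz":[0,0,0],"angular":[0,0,0]}]';python3 -c "
from h import *
err(N+[0,0,.0605])"
```

```text
time: 13.92
position: [0.5295, -0.0296, 0.0598]
tool_rot: [1.362, 1.095, -1.347]
ft_force: [-0.8, 0.2, -2.4]
grip_width: 0.593
pos [ 0.5295 -0.0296  0.0598] dxyz cm [-0.38  0.04  0.07] ang deg [0.17 0.76 0.1 ] F [-0.8  0.2 -2.4] w 51.6 t 13.92
```

Run:
```python
from h import *
s=get_state();print(s["joint_positions"].round(3),s["joint_torque"].round(2),s["torque"].round(2))
im=get_image("scene");cv2.imwrite("pics/s16.png",cv2.resize(im["pixels"][90:270,200:420],None,fx=3.5,fy=3.3*3.5/3.3))
```

```text
[ 0.583  0.263 -0.645  1.923  0.191  1.001 -1.92 ] [  0.1  -37.04  -4.62 -28.48   0.07  -0.36   0.  ] [0.03 0.06 0.01]
```

View pics/s16.png

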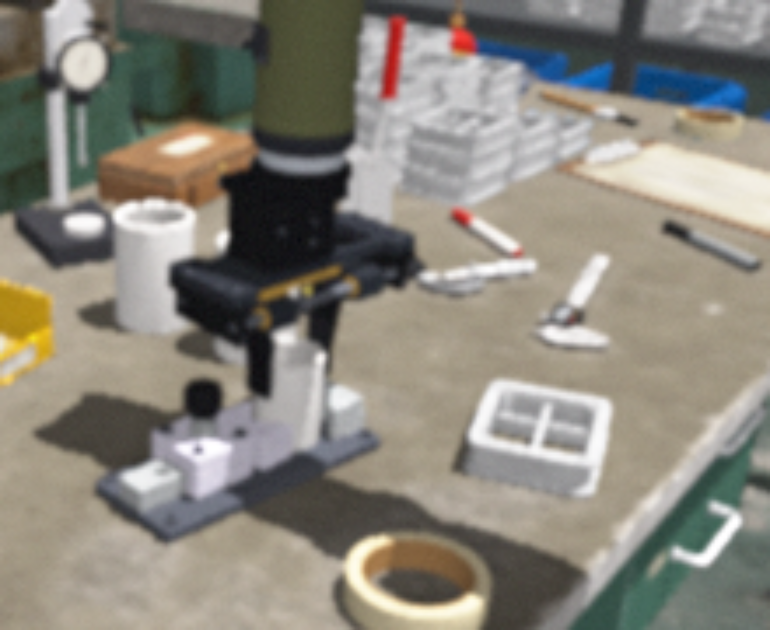

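```bash
python3 -m handwheel '[{"xyz":[-0.15,0,0.3],"angular":[0.2,0.4,0.1]},{"xyz":[-0.2,0,0],"angular":[0,0.3,0]},{"xyz":[0,0,0],"angular":[0,0,0]},{"xyz":[0,0,0],"angular":[0,0,0]}]';python3 -c "
from h import *
err(N+[0,0,.0595])"
```

```text
time: 14.3
position: [0.5239, -0.0298, 0.0608]
tool_rot: [1.355, 1.111, -1.358]
ft_force: [0.0, -0.1, -2.5]
grip_width: 0.593
pos [ 0.5239 -0.0298  0.0608] dxyz cm [ 0.18  0.06 -0.13] ang deg [-0.1  -0.19 -0.  ] F [ 0.  -0.1 -2.5] w 51.6 t 14.3
```

Free again, 1.3 mm up. Lowering, and reading the force during the push.

```bash
python3 -m handwheel '[{"xyz":[0.1,0,0],"angular":[0,0,0]},{"xyz":[0,0,-0.15],"angular":[0,0,0]}]';python3 -m handwheel '[{"xyz":[0,0,-0.2],"angular":[0,0,0]}]';python3 -c "
from h import *
err(N+[0,0,.0595])"
```

```text
time: 14.47
position: [0.5246, -0.0299, 0.0592]
tool_rot: [1.354, 1.112, -1.359]
ft_force: [-3.6, -0.4, 17.9]
grip_width: 0.595
time: 14.55
position: [0.5251, -0.03, 0.0592]
tool_rot: [1.354, 1.111, -1.359]
ft_force: [-8.7, -0.5, 25.2]
grip_width: 0.595
pos [ 0.5251 -0.03    0.0592] dxyz cm [0.06 0.08 0.03] ang deg [-0.04 -0.25  0.02] F [-8.7 -0.5 25.2] w 51.7 t 14.55
```

```bash
python3 -m handwheel '[{"xyz":[0,0,0],"angular":[0,0,0]},{"xyz":[0,0,0],"angular":[0,0,0]}]';python3 -m handwheel '[{"xyz":[0,0,0],"angular":[0,0,0]},{"xyz":[0,0,0],"angular":[0,0,0]},{"xyz":[0,0,0],"angular":[0,0,0]},{"xyz":[0,0,0],"angular":[0,0,0]},{"xyz":[0,0,0],"angular":[0,0,0]}]' 7.5;python3 - <<'E'
from h import *
err(N+[0,0,.0595])
s=get_image("scene")
crop(s,220,135,315,230,6,"pics/s17.png")
E
```

```text
time: 14.72
position: [0.5258, -0.0298, 0.0602]
tool_rot: [1.354, 1.11, -1.358]
ft_force: [0.4, 0.3, -2.4]
grip_width: 0.595
time: 15.13
position: [0.5265, -0.0298, 0.0601]
tool_rot: [1.355, 1.109, -1.357]
ft_force: [0.7, 0.4, -0.4]
grip_width: 0.834
pos [ 0.5265 -0.0298  0.0601] dxyz cm [-0.08  0.06 -0.06] ang deg [-0.03 -0.11  0.01] F [ 0.7  0.4 -0.4] w 72.6 t 15.13
```

View pics/s17.png

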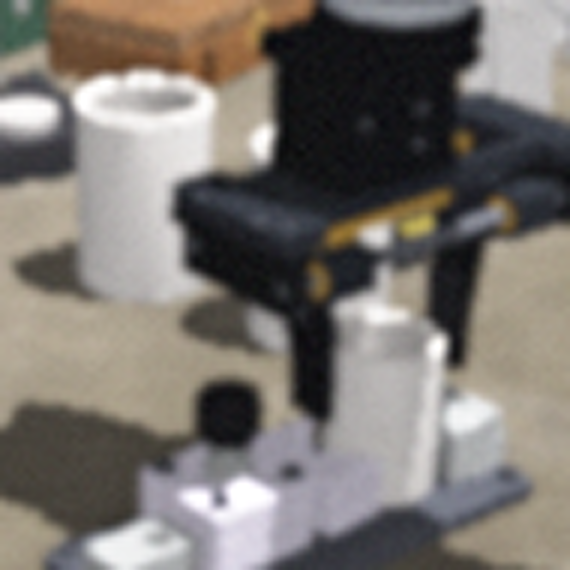

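```bash
python3 -m handwheel '[{"xyz":[0,0,1],"angular":[0,0,0]},{"xyz":[0,0,1.5],"angular":[0,0,0]},{"xyz":[0,0,2],"angular":[0,0,0]},{"xyz":[0,0,3],"angular":[0,0,0]},{"xyz":[0,0,3],"angular":[0,0,0]}]' 8.0;python3 -m handwheel '[{"xyz":[0,-2,2],"angular":[0,0,0]},{"xyz":[0,-3.5,0],"angular":[0,0,0]},{"xyz":[0,-3.9,0],"angular":[0,0,0]},{"xyz":[-0.5,-3.9,0],"angular":[0,0,0]},{"xyz":[-0.5,-3.9,0],"angular":[0,0,0]}]';python3 -m handwheel '[{"xyz":[-0.5,-3.9,0],"angular":[0,0,0]},{"xyz":[-0.5,-3,0],"angular":[0,0,0]},{"xyz":[0,-1.5,0],"angular":[0,0,0]},{"xyz":[0,0,0],"angular":[0,0,0]},{"xyz":[0,0,0],"angular":[0,0,0]}]';python3 - <<'E'
from h import *
s=get_image("scene");t=get_image("top")
print(proj(s,np.array([.5364,.0179,.077])+.04*d))
b=[N+fx*.026*np.cos(a)+d*.026*np.sin(a)+[0,0,z] for a in np.arange(0,6.3,.3) for z in (0.012,.087)]
crop(s,220,145,315,245,6,"pics/s18.png")
crop(t,200,160,300,240,7,"pics/t18.png",b)
cv2.imwrite("pics/t19.png",t["pixels"])
im=s["pixels"][190:216,245:271].max(axis=2)<50
c,_=cv2.findContours(im.astype(np.uint8),0,2);c=max(c,key=cv2.contourArea);M=cv2.moments(c);print(M["m10"]/M["m00"]+245,M["m01"]/M["m00"]+190)
E
```

```text
time: 15.6
position: [0.5204, -0.029, 0.164]
tool_rot: [1.349, 1.122, -1.366]
ft_force: [0.2, 1.0, 0.1]
grip_width: 0.92
time: 16.02
position: [0.5173, -0.1931, 0.2003]
tool_rot: [1.342, 1.119, -1.331]
ft_force: [0.8, -0.1, -0.5]
grip_width: 0.917
time: 16.43
position: [0.504, -0.2912, 0.2043]
tool_rot: [1.349, 1.106, -1.341]
ft_force: [0.5, 0.8, 0.9]
grip_width: 0.923
[257.78518    203.48983447]
257.5 203.45052083333334
```

View pics/s18.png

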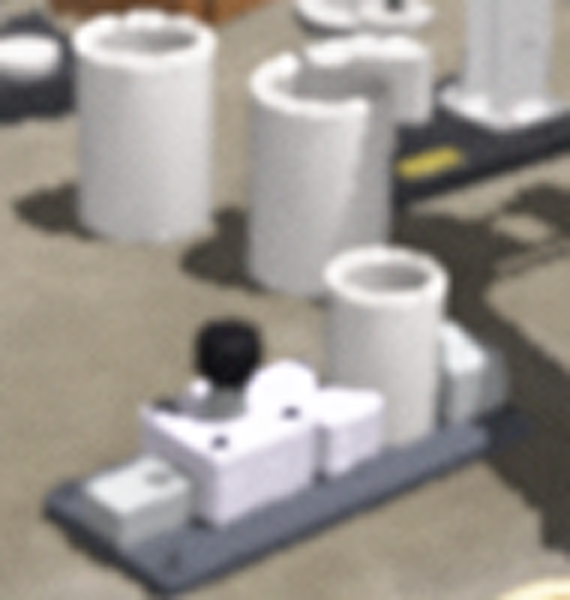

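View pics/t18.png

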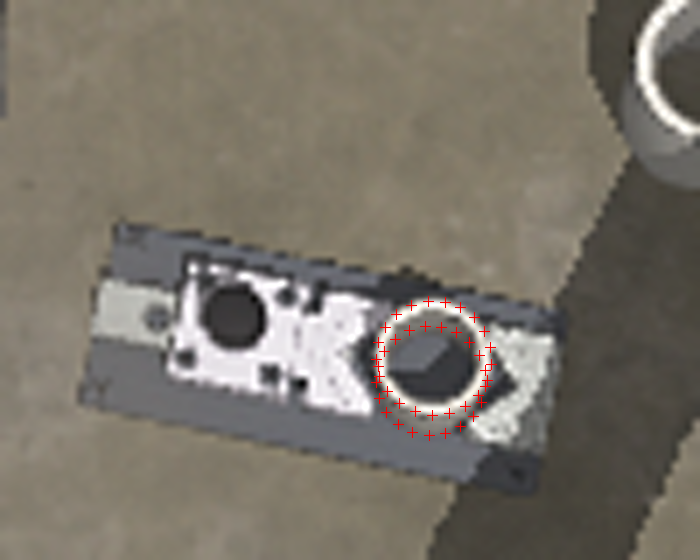

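View pics/t19.png

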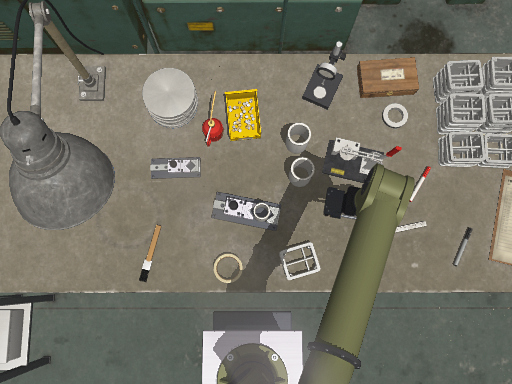

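The bushing stands upright in the diamond with its top ring at the predicted place. The knob is at (257.5, 203.5), against (257.8, 203.5) predicted for the middle hole with the pin home. The tray frame and brush are where they were.

```bash
python3 -c "
from bench import *
close_job()"
```

```text
the job is handed in; nothing more can be done
```

I did the job in the order asked and handed it in at about 16.5 s of the 48 s; no verdict came back.

**Jaw:** I lifted the plunger about 15 mm, slid the jaw about 40 mm and lowered the pin into the middle hole before letting go. In the scene picture the knob is within 0.3 px of where it should be with the pin home there. A pin riding on the rail would show about 4 px higher.

**Bushing:** I picked the smallest of the three bushings; its rim measured about 50 mm, against about 71 mm for the two big ones. I lowered it into the nest until it pressed on the plate. The arm sprang up about 1 mm before the fingers opened, so any drop was 1 mm at most. It stands upright between the jaws, about on the nest centre, and the robot was clear of everything.

**Went less smoothly:**
- **First contact:** I missed it because the force reading relaxes when a move ends. I kept pressing lightly, and the tool crept about 3 mm and tilted 0.8°. I then raised it slightly, straightened it and set it down again, pressing with about 25 N, within the limits.
- **Cameras:** the two views disagree by about 2–3 mm on the fixture's position, so I used a compromise checked against where the gripper closed on the knob.
- **Bystanders:** I checked the brush and the cast frame only by eye in the last top picture, where they looked unmoved.

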